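# Slide a plywood panel to its cut line on the sawing board

## Task

Get the thin plywood panel ready for sawing: slide it along the blue sawing board towards the edge facing the robot's right (the side where the saw lies) until its dark cut line lies right over that edge and parallel to it, with the short end beyond the line overhanging and the rest lying flat within the board's width. Only push or drag it with the fingers, never lift or tip it; leave the wedge, hex wrench, torch, peg bowl and saw where they are, and finish with the hand clear.

Things in the scene. Friction and masses are not known exactly. Their poses are not given: they have to be found in the camera images.
- board: Blue rectangular sawing board fixed to the bench, 360 (x) x 320 (y) x 40 mm high. Origin at the centre of its underside, on the bench; its own x axis points to the sawing edge (x = +180 mm), which faces the robot's right. Its upper face is flat, 40 mm above the bench, without a fence or lip.
- saw_edge (a point): Middle of the sawing edge of the blue board, on its upper face; same axes as the board: x points outwards over the edge, y runs along the edge, z up.
- panel: Thin pale plywood panel, loose, lying flat on the blue board; 180 (x) x 100 (y) x 8 mm thick, about 0.1 kg. Origin at the centre of its underside. Its own x axis points to its leading end, the one towards the sawing edge, where the cut line is; at the start it points to the sawing edge within about 10 degrees, and the line is 70 to 135 mm short of the edge. It slides with ordinary dry friction (roughly 0.5 to 1.5 N to push) and stays where it is left.
- cut_line (a point): Middle of the dark 4 mm wide cut line drawn across the top face of the panel, parallel to its short ends, 35 mm from the leading end and 145 mm from the rear end (55 mm ahead of the panel's centre); on the upper face; same axes as the panel.
- wedge: Wooden door wedge, loose, 110 x 36 x 26 mm high, lying on the blue board along its far side (the board's +y side). Origin at the centre of its underside. Leave it.
- hex_wrench: L-shaped stainless hex wrench, loose, 6 mm thick, 96 x 34 mm, lying on the blue board along the side near the robot (the board's -y side). Origin on the underside near the middle of its outline. Leave it.
- torch: Blue plastic torch standing on its lens on the bench, loose, 46 mm across, 146 mm tall. Origin at the centre of its underside. Leave it.
- peg_bowl: Green ceramic bowl of wooden pegs on the bench, 132 mm across, 50 mm high (pegs to about 75 mm). Origin at the centre of its underside. Leave it.
- saw: Small back saw with a dark wooden handle lying flat on the bench, loose, 315 (x) x 64 x 20 mm. Origin on the bench where the blade meets the handle; the blade points along its x axis. Leave it.
Not all that is in view belongs to the job. What is meant by the panel is not green, and is the smaller of those in its own colour.

How it is judged:
At the end, for the whole second after the job is handed in: The middle of the cut line is within 5 mm of the sawing edge of the blue board, the panel is square to the edge within 0.08 rad (about 4.5 degrees), lies flat on the board within its width (line's middle within 110 mm of the middle of the edge) and is at rest (x of cut_line in the frame of saw_edge between -0.005 and 0.005 m and y of cut_line in the frame of saw_edge between -0.11 and 0.11 m and angle between the x axis of panel and the x axis of board, either way round below 0.08 rad and angle between panel's own z axis and vertical below 0.04 rad and height (world z) of panel between 0.036 and 0.044 m and linear speed of panel below 0.01 m/s); the robot touches nothing.
It fails at once if the panel is lifted more than 12 mm off the board or tipped more than 0.2 rad, or falls off (height (world z) of panel above 0.052 m or angle between panel's own z axis and vertical above 0.2 rad or height (world z) of panel below 0.025 m).
It fails at once if the wedge, hex wrench, torch, peg bowl or saw is moved more than 15 mm (distance of any of wedge, hex_wrench, torch, peg_bowl, saw from where it was at the start of the episode above 0.015 m).
It also fails if it takes over 42 s, if anything falls off the work surface, if the arm or the gripper's body presses on something with over 40 N, if the wrist force passes 120 N, or if a joint passes its speed limit or range.

## Robot

A 6-joint arm with a two-finger parallel gripper is mounted at the origin on the work surface. World frame = base frame: x ahead of the robot, y to its left, z up, the work surface at z = 0. Lengths are in m, angles in rad, forces in N, time in s.
With the tool pointing down it reaches from about 0.3 to 0.875 m from the base axis. Payload 6.4 kg.
Tool frame: the origin (TCP) lies on the centre line of the jaws, within the pads' length; the fingertips stand 8 mm ahead of it and the grasp point (between the pads) lies 11 mm behind it; z points along the fingers, y is the direction in which the jaws open and shut (so a half turn about z gives the same grasp; the last joint's range is limited). The gripper opens to 85 mm and grips with 20 to 120 N. Pads are 22 mm wide; open, the fingers measure 114 mm over their backs; the gripper's body (76 mm by 85 mm) begins 54 mm behind the grasp point. The pads swing forward as they close: fully open they stand 13 mm farther back than shut.
Start: joints at [-1.501, 0.181, 1.607, -0, 1.354, -0.206], TCP at [0.157, -0.553, 0.239] pointing down, gripper open.
Joint ranges: [-2.99, 2.99], [-0.89, 2.07], [0.3, 2.58], [-1.14, 4.28], [0, 2.63], [-3.12, 3.12]. Speed limits (rad/s): [2.57, 2.57, 3.01, 3.14, 3.14, 3.14].

## Interface

Orientations are given as a rotation vector (axis times angle).
In Python, from rig import * gives the robot as it stands. The module is installed in compiled form; this text tells all that it offers.
- The arm moves only by the tool send_rows, never from a script. Its argument "increments" is a list that holds one entry, the list of rows, each a list of 5 numbers: the shift along the world's x, y, z in mm, then the turn about the world's z in degrees, then the finger opening in mm, from 0 to 85.4. In form: [[[x, y, z, twist, fingers], ...]]. A call has 1 to 8 rows; each row shifts and turns the commanded pose from where the row before left it; what a row does not reach is not made up. A row lasts 1/10 s, in which the tool goes at most 50 mm and 8.59 degrees, less where a joint would pass 70% of its speed; a pose out of reach is approached as far as the arm can. A call is refused whole if a number of a shift passes 50 or a number of a turn 8.59, either way. A call with a gripper value outside its range is refused whole. The fingers move at their own pace and stop on an object; "newtons" is the grip in N (left out, the last holds). Time passes only in rows, so rows that do not move let the fingers close. It gives the time, the measured TCP pose, the force and the opening at its end, in the units of the state.
- get_obs(): the state, without advancing time (a new reading comes with each control period).
- read_camera(name): name is "scene" or "side" or "wrist"; returns (picture, depth): 420x560x3 uint8, blue, green, red; 420x560 float32, m along the optical axis (not along the pixel's ray), 0 where there is no reading.
- calibration(name): a dict with "mtx" (3x3 intrinsics, pixels), "R" (3x3) and "t" (3): a world point X has camera coordinates R X + t. Camera axes: x right, y down, z forward; pixel columns grow to the right and rows downward; lengths in m; the calibration is good to about 2 mm. The wrist camera is an equidistant fisheye: a pixel r from the principal point sees the ray r / f radians off the axis. A picture is of the moment at which its call begins: read the wrist's pose just before it. calibration takes no time and is no camera call; for the wrist camera it gives the pose at the moment of the call.
- hand_in(): hands the job in, once; it reports no verdict.
The state is a dict: "t": time; "joint_positions": joint angles; "qvel": joint speeds; "tau": joint torques, N m; "eef_pos": TCP position; "tool_rot": TCP orientation; "contact_force": force on the tool from outside, world axes, zero at the start; "ft_torque": the same for the moment, N m; "width": opening from 0.0 (shut) to 1.0 (fully open).
Only numpy, scipy, OpenCV 4.12 (cv2) and the standard library are available. Lean on these libraries where they do the work, as an engineer would, in place of code of your own. Each camera call takes 0.05 s, during which the arm holds its last target. There are 200 camera calls.

## Working session

There is one attempt and no reset: what is moved stays moved. The work goes in short steps, Python scripts to look and compute and a tool call to move; the robot and the scene stay as the last step left them, time stands still between calls to the robot, and variables do not carry over. Pictures are saved under pics/ and viewed, about 8 in all and at most 12, crops included, and the job is handed in when it is done.

Besides the shell and the picture viewer there is one more tool, called as name(argument=value, ...) on one line, values as JSON. send_rows: Moves the arm, as the interface text tells. Its arguments: {"type":"object","properties":{"increments":{"type":"array","items":{"type":"array","items":{"type":"array","items":{"type":"number"}}}},"newtons":{"type":"number"}},"required":["increments"]}

```bash
mkdir -p pics; python3 - <<'E'
from rig import *
import cv2,numpy as np
o=get_obs();print(o)
for n in("scene","side"):
    p,d=read_camera(n);cv2.imwrite(f"pics/{n}0.png",p);np.save(f"pics/{n}0.npy",d);print(n,calibration(n))
E
```

```text
{'t': 0.0, 'joint_positions': array([-1.50130889e+00,  1.81565782e-01,  1.60801129e+00,  1.78137397e-05,
        1.35380955e+00, -2.06279162e-01]), 'qvel': array([ 2.12615680e-04, -1.38197904e-03, -9.97138572e-04,  5.76495691e-05,
       -5.91861394e-04,  6.77733135e-04]), 'tau': array([ 3.93833325e-04, -4.44880128e+01, -3.51329219e+01, -3.48947879e-04,
        9.17580823e-03,  1.26719473e-05]), 'eef_pos': array([ 0.15655877, -0.55271057,  0.23836865]), 'tool_rot': array([-3.11000548e+00, -4.31550070e-01, -2.19717238e-04]), 'contact_force': array([-0.83571588, -0.0047397 , -0.69158516]), 'ft_torque': array([ 0.03347584,  0.00112731, -0.00321842]), 'width': 0.9929904315833731}
scene {'mtx': array([[414.1858729 ,   0.        , 282.42005679],
       [  0.        , 414.1858729 , 210.20218916],
       [  0.        ,   0.        ,   1.        ]]), 'R': array([[-0.1286629 ,  0.99157234, -0.01517088],
       [ 0.67440655,  0.07627225, -0.73441021],
       [-0.72706373, -0.10472269, -0.67853629]]), 't': array([ 0.05508416, -0.27941086,  1.657597  ])}
side {'mtx': array([[388.1320906 ,   0.        , 276.92080813],
       [  0.        , 388.1320906 , 207.83793432],
       [  0.        ,   0.        ,   1.        ]]), 'R': array([[-0.69545387, -0.71842585,  0.01442987],
       [-0.46015975,  0.4298427 , -0.77684506],
       [ 0.551903  , -0.54689995, -0.62952643]]), 't': array([0.34799958, 0.26030325, 0.96789617])}
```

View pics/scene0.png

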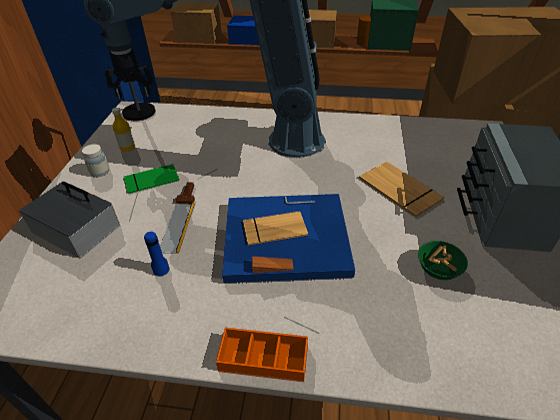

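View pics/side0.png

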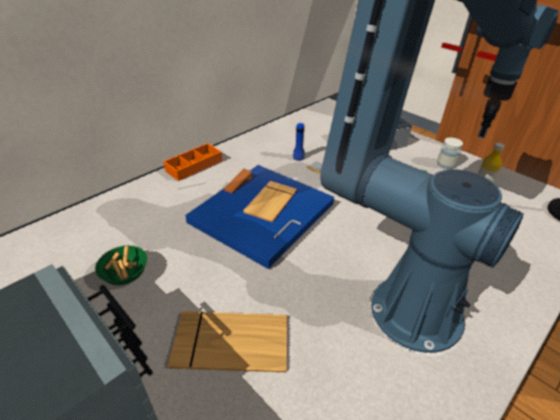

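The scene picture shows the panel on the blue board, around px (275,228), with its cut line near (253,230). The sawing edge is on the left at x≈225. The wedge is at (272,265) and the wrench at (297,200). The larger wooden panel and the green one are decoys. Next I measure.

```bash
cat > h.py <<'E'
from rig import *
import cv2,numpy as np
def toplane(n,uv,z,C=None):
    C=C or calibration(n);K,R,t=C["mtx"],C["R"],C["t"]
    uv=np.asarray(uv,float).reshape(-1,2)
    if n=="wrist":
        q=(uv-K[:2,2])/[K[0,0],K[1,1]];r=np.linalg.norm(q,axis=1,keepdims=True)
        ray=np.hstack([q/np.maximum(r,1e-9)*np.sin(r),np.cos(r)])
    else: ray=np.hstack([(uv-K[:2,2])/[K[0,0],K[1,1]],np.ones((len(uv),1))])
    c=-R.T@t;w=ray@R
    return c+w*((z-c[2])/w[:,2])[:,None]
def rect(n,mask,z,C=None):
    m=cv2.morphologyEx(mask.astype(np.uint8),cv2.MORPH_OPEN,np.ones((3,3)))
    k,l,s,_=cv2.connectedComponentsWithStats(m);out=[]
    for i in range(1,k):
        if s[i,4]<150: continue
        v,u=np.nonzero(l==i);P=toplane(n,np.c_[u,v],z,C)[:,:2].astype(np.float32)*1000
        out.append((s[i,:5].tolist(),cv2.boxPoints(cv2.minAreaRect(P)).round(1).tolist()))
    return out
E
python3 - <<'E'
from h import *
for n in("scene","side"):
    p=cv2.imread(f"pics/{n}0.png");H=cv2.cvtColor(p,cv2.COLOR_BGR2HSV);h,s,v=cv2.split(H)
    print(n);print("blue",*[r for r in rect(n,(h>105)&(h<125)&(s>150)&(v>50),.04) if r[0][4]>1500],sep="\n")
    print("wood",*[r for r in rect(n,(h>8)&(h<28)&(s>60)&(v>120),.048)if r[0][4]>300],sep="\n")
E
```

```text
scene
blue
([223, 194, 132, 88, 7492], [[358.29998779296875, 175.6999969482422], [418.3999938964844, -177.10000610351562], [752.7999877929688, -120.0999984741211], [692.5999755859375, 232.6999969482422]])
wood
([372, 99, 23, 17, 314], [[-291.8999938964844, 390.3999938964844], [-291.6000061035156, 299.79998779296875], [-151.89999389648438, 300.20001220703125], [-152.10000610351562, 390.8999938964844]])
([361, 162, 43, 39, 929], [[169.1999969482422, 339.0], [264.1000061035156, 240.89999389648438], [382.6000061035156, 355.5], [287.6000061035156, 453.70001220703125]])
([255, 212, 53, 30, 1133], [[462.79998779296875, 59.20000076293945], [510.1000061035156, -74.4000015258789], [605.0, -40.70000076293945], [557.7000122070312, 92.80000305175781]])
([253, 257, 40, 12, 372], [[658.7000122070312, 59.599998474121094], [662.2000122070312, -50.79999923706055], [696.2999877929688, -49.79999923706055], [692.7999877929688, 60.599998474121094]])
([216, 332, 23, 33, 499], [[900.5, -30.600000381469727], [901.0999755859375, -79.30000305175781], [977.5, -78.4000015258789], [977.0, -29.799999237060547]])
(
[... 868 characters left out ...]
688, 159.10000610351562]])
([244, 182, 51, 39, 1141], [[457.1000061035156, 64.19999694824219], [519.4000244140625, -110.30000305175781], [615.9000244140625, -75.9000015258789], [553.7000122070312, 98.5999984741211]])
([203, 312, 85, 61, 3535], [[96.0, 364.0], [195.8000030517578, 262.5], [335.3999938964844, 399.79998779296875], [235.60000610351562, 501.29998779296875]])
([532, 349, 28, 39, 716], [[-296.79998779296875, 0.699999988079071], [-295.6000061035156, -83.5], [-250.0, -82.80000305175781], [-251.3000030517578, 1.399999976158142]])
([505, 376, 55, 44, 1645], [[-321.0, 133.0], [-320.70001220703125, 5.199999809265137], [-249.1999969482422, 5.400000095367432], [-249.5, 133.10000610351562]])
```

send_rows(increments=[[[28, 40, 3, 6, 55], [28, 40, 3, 6, 55], [28, 40, 3, 6, 55], [28, 40, 3, 6, 55], [28, 40, 3, 6, 55], [28, 40, 3, 6, 55], [28, 40, 3, 6, 55], [28, 40, 3, 6, 55]]])

```text
t: 0.9
eef_pos: [0.3812, -0.2314, 0.2633]
tool_rot: [2.664, 1.665, 0.0]
contact_force: [0.9, -0.2, 1.2]
width: 0.644
```

send_rows(increments=[[[28, 40, 3, 6, 55], [28, 40, 3, 6, 55], [28, 40, 3, 6, 55], [28, 40, 3, 6, 55], [28, 40, 3, 6, 55], [28, 40, 3, 6, 55], [0, 0, 0, 0, 55], [0, 0, 0, 0, 55]]])

```text
t: 1.7
eef_pos: [0.5484, 0.0078, 0.2805]
tool_rot: [-2.02, -2.404, 0.002]
contact_force: [-0.6, -0.5, 0.2]
width: 0.646
```

```bash
python3 - <<'E'
from h import *
o=get_obs();print(o["t"],o["eef_pos"],o["tool_rot"],o["width"],o["contact_force"],o["joint_positions"])
C=calibration("wrist");p,d=read_camera("wrist");cv2.imwrite("pics/w1.png",p)
import pickle;pickle.dump((C,d),open("pics/w1.pkl","wb"));print(C)
E
```

```text
1.7 [0.54844048 0.00779478 0.28052854] [-2.02026217e+00 -2.40434293e+00  1.78807140e-03] 0.6456045908110672 [-0.55062489 -0.49644543  0.1837003 ] [-2.01983263e-01  8.97926073e-02  1.62492168e+00 -4.53521420e-04
  1.42843949e+00 -3.75095780e-01]
{'mtx': array([[325.1922621 ,   0.        , 282.53661134],
       [  0.        , 325.1922621 , 208.91258386],
       [  0.        ,   0.        ,   1.        ]]), 'R': array([[ 9.85232326e-01,  1.71220588e-01, -8.79883543e-04],
       [ 1.64720953e-01, -9.46404623e-01,  2.77822419e-01],
       [ 4.67361921e-02, -2.73864563e-01, -9.60632047e-01]]), 't': array([-0.54102786, -0.12951426,  0.39518909])}
```

View pics/w1.png

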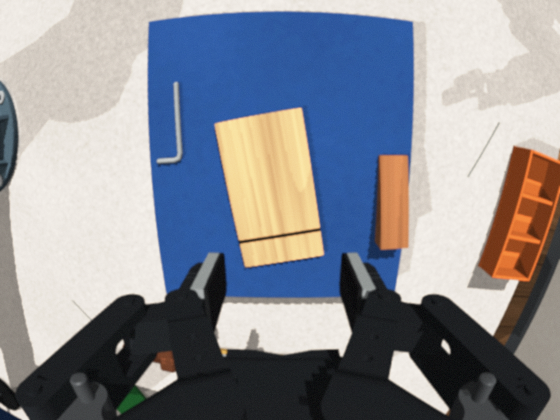

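The wrist view shows the whole panel: rear corners at about (215,123) and (302,108), and the cut line from (240,241) to (320,231). The sawing edge runs along v≈298.

```bash
cat >> h.py <<'E'
def ana(p,C):
    h,s,v=cv2.split(cv2.cvtColor(p,cv2.COLOR_BGR2HSV))
    blue=(h>105)&(h<125)&(s>150)&(v>50)
    E=[]
    for u in range(232,338,3):   # sawing edge: last blue row below the panel
        r=np.nonzero(blue[:,u])[0]; r=r[r<330]
        if len(r): E.append((u,r[-1]+.5))
    E=toplane("wrist",E,.04,C)[:,:2]
    vx,vy,x,y=cv2.fitLine((E*1000).astype(np.float32),cv2.DIST_HUBER,0,.1,.01).ravel()
    by=np.array([vx,vy])*np.sign(vx);bx=np.array([by[1],-by[0]]) # outwards
    L=[tuple(x) for x in toplane("wrist",[[150,22],[413,22]],.04,C)[:,:2].round(4).tolist()]
    wood=(h>8)&(h<28)&(s>60)&(v>120)&~blue
    print("edge pt",x,y,"ex",bx,"deg",np.degrees(np.arctan2(bx[1],bx[0])),"rear corners",L)
    return np.array([x,y]),bx,by,wood
E
python3 - <<'E'
from h import *
import pickle
C,d=pickle.load(open("pics/w1.pkl","rb"));p=cv2.imread("pics/w1.png")
e,bx,by,wood=ana(p,C)
for r in rect("wrist",wood,.048,C): print(r)
c=toplane("wrist",[[215,123],[302,108],[322,255],[247,267],[240,241],[320,231]],.048,C)[:,:2]*1000
print(c.round(1)); print("board coords",np.c_[(c-e)@bx,(c-e)@by].round(1))
w=toplane("wrist",[[176,83],[182,160],[157,162],[380,155],[408,248]],.046,C)[:,:2]*1000;print("wrench/wedge",w.round(), np.c_[(w-e)@bx,(w-e)@by].round())
E
```

```text
edge pt 566.836 -149.69221 ex [ 0.16888672 -0.98563546] deg -80.2769 rear corners [(0.3563, 0.1754), (0.6688, 0.2291)]
([215, 108, 105, 133, 10499], [[459.5, 60.0], [507.5, -75.80000305175781], [602.0, -42.400001525878906], [554.0, 93.30000305175781]])
([491, 149, 69, 133, 3676], [[876.7000122070312, -79.4000015258789], [973.0999755859375, -79.80000305175781], [974.0, 128.6999969482422], [877.5999755859375, 129.10000610351562]])
([379, 156, 30, 93, 2653], [[652.0999755859375, 55.599998474121094], [684.7999877929688, -59.29999923706055], [721.7000122070312, -48.79999923706055], [689.0, 66.0999984741211]])
([240, 231, 83, 36, 2054], [[508.6000061035156, -77.9000015258789], [520.0, -110.0999984741211], [614.2000122070312, -76.5999984741211], [602.7000122070312, -44.5]])
[[ 461.1   60.3]
 [ 555.1   92.5]
 [ 612.2  -76.6]
 [ 522.7 -109. ]
 [ 509.6  -75.5]
 [ 603.   -45.9]]
board coords [[-224.8  -68.7]
 [-240.7   29.3]
 [ -64.4   57. ]
 [ -47.5  -36.6]
 [ -82.8  -43.9]
 [ -96.1   53.2]]
wrench/wedge [[407. 101.]
 [427.  12.]
 [395.   5.]
 [655.  57.]
 [723. -51.]] [[-274. -115.]
 [-183. -111.]
 [-181. -143.]
 [-189.  122.]
 [ -71.  171.]]
```

send_rows(increments=[[[-13, 34, 0, 0, 55], [-13, 34, -30, 0, 55], [-12, 33, -40, 0, 55], [0, 0, -45, 0, 55], [0, 0, -45, 0, 55], [0, 0, -40, 0, 55], [0, 0, -20, 0, 55], [0, 0, 0, 0, 55]]])

```text
t: 2.55
eef_pos: [0.508, 0.1041, 0.0605]
tool_rot: [-2.024, -2.396, 0.008]
contact_force: [1.3, 0.3, 0.7]
width: 0.646
```

send_rows(increments=[[[0, 0, -2, 0, 55], [0, 0, -2, 0, 55], [0, 0, 0, 0, 55]]])

```text
t: 2.85
eef_pos: [0.5125, 0.1053, 0.0612]
tool_rot: [2.023, 2.401, 0.003]
contact_force: [-0.0, -0.5, 0.6]
width: 0.639
```

```bash
python3 - <<'E'
from h import *
o=get_obs();print(o["t"],o["eef_pos"],o["tool_rot"],o["width"],o["contact_force"])
C=calibration("wrist");p,d=read_camera("wrist");cv2.imwrite("pics/w2.png",p)
E
```

```text
2.85 [0.51248303 0.10534207 0.06117777] [2.02289071 2.40077552 0.00265768] 0.6388119630913481 [-0.00209513 -0.53367754  0.6209616 ]
```

View pics/w2.png

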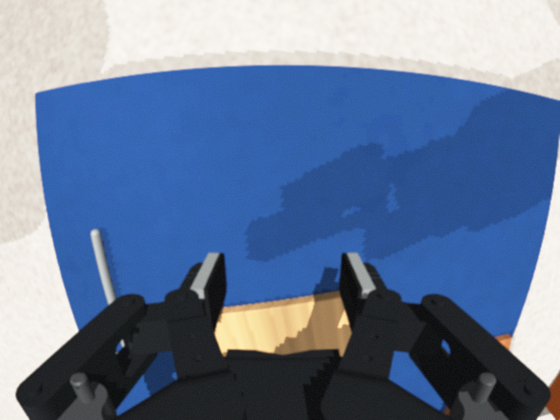

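send_rows(increments=[[[0, 0, -2, 0, 55], [0, 0, -2, 0, 55], [0, 0, 0, 0, 55], [0, 0, 0, 0, 55]]])

```text
t: 3.3
eef_pos: [0.5112, 0.1058, 0.0556]
tool_rot: [-2.023, -2.403, 0.0]
contact_force: [0.3, -0.1, -0.5]
width: 0.646
```

send_rows(increments=[[[0, 0, -2, 0, 55], [0, 0, 0, 0, 55], [0, 0, 0, 0, 55]]])

```text
t: 3.6
eef_pos: [0.5112, 0.1057, 0.0536]
tool_rot: [-2.023, -2.403, 0.0]
contact_force: [-0.2, 0.1, -0.2]
width: 0.647
```

send_rows(increments=[[[0, 0, -2, 0, 55], [0, 0, 0, 0, 55], [0, 0, 0, 0, 55]]])

```text
t: 3.9
eef_pos: [0.5113, 0.1057, 0.0516]
tool_rot: [-2.023, -2.403, 0.0]
contact_force: [-0.4, 0.1, 0.3]
width: 0.644
```

send_rows(increments=[[[0, 0, -2, 0, 55], [0, 0, 0, 0, 55], [0, 0, 0, 0, 55]]])

```text
t: 4.2
eef_pos: [0.5113, 0.1057, 0.0496]
tool_rot: [-2.023, -2.403, 0.0]
contact_force: [-0.5, -1.6, -0.0]
width: 0.641
```

send_rows(increments=[[[0, 0, -1, 0, 55], [0, 0, 0, 0, 55], [0, 0, 0, 0, 55]]])

```text
t: 4.5
eef_pos: [0.5113, 0.1057, 0.0487]
tool_rot: [-2.023, -2.403, 0.0]
contact_force: [0.5, -0.1, -0.4]
width: 0.644
```

send_rows(increments=[[[0, 0, -1, 0, 55], [0, 0, 0, 0, 55], [0, 0, 0, 0, 55]]])

```text
t: 4.8
eef_pos: [0.5113, 0.1057, 0.0477]
tool_rot: [-2.024, -2.403, 0.0]
contact_force: [0.8, 0.7, 0.3]
width: 0.647
```

send_rows(increments=[[[0, 0, -1, 0, 55], [0, 0, 0, 0, 55], [0, 0, 0, 0, 55]]])

```text
t: 5.1
eef_pos: [0.5113, 0.1057, 0.0467]
tool_rot: [-2.023, -2.403, 0.0]
contact_force: [-0.3, 0.1, 0.6]
width: 0.643
```

send_rows(increments=[[[0, 0, -1, 0, 55], [0, 0, 0, 0, 55], [0, 0, 0, 0, 55]]])

```text
t: 5.4
eef_pos: [0.5113, 0.1057, 0.0457]
tool_rot: [-2.023, -2.403, 0.0]
contact_force: [-0.1, -0.1, -1.0]
width: 0.643
```

send_rows(increments=[[[0, 0, -1, 0, 55], [0, 0, 0, 0, 55], [0, 0, 0, 0, 55]]])

```text
t: 5.7
eef_pos: [0.5113, 0.1057, 0.0447]
tool_rot: [-2.023, -2.403, 0.0]
contact_force: [0.3, -0.3, -0.3]
width: 0.644
```

send_rows(increments=[[[0, 0, -1, 0, 55], [0, 0, 0, 0, 55], [0, 0, 0, 0, 55]]])

```text
t: 6.0
eef_pos: [0.5115, 0.1057, 0.0441]
tool_rot: [2.023, 2.403, 0.0]
contact_force: [-0.5, 0.2, 4.3]
width: 0.641
```

send_rows(increments=[[[0, 0, 2.5, 0, 55], [1.5, -9, 0, 0, 55], [1.5, -9, 0, 0, 55], [1.5, -9, 0, 0, 55], [1.5, -9, 0, 0, 55], [1.5, -9, 0, 0, 55], [0, 0, 0, 0, 55], [0, 0, 0, 0, 55]]])

```text
t: 6.8
eef_pos: [0.5187, 0.0603, 0.0461]
tool_rot: [-2.024, -2.402, 0.0]
contact_force: [-0.5, 0.2, 0.6]
width: 0.646
```

```bash
python3 - <<'E'
from h import *
o=get_obs();print(o["t"],o["eef_pos"],o["contact_force"])
p,d=read_camera("scene");cv2.imwrite("pics/s2.png",cv2.resize(p[180:290,200:380],None,fx=4,fy=4,interpolation=2))
E
```

```text
6.8 [0.51874202 0.06031445 0.04610311] [-0.48960692  0.24235844  0.61541723]
```

View pics/s2.png

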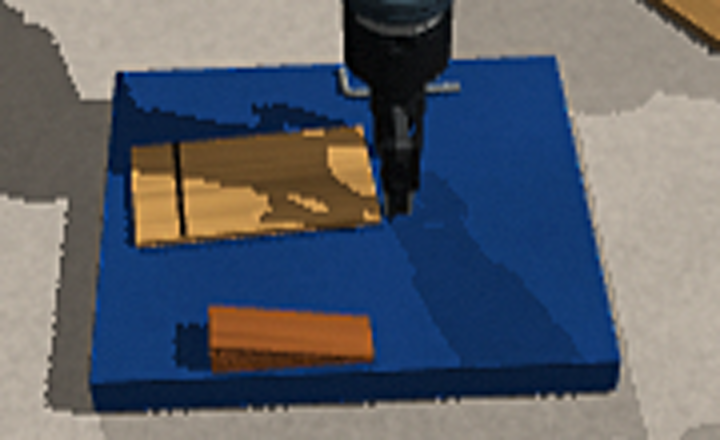

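The fingers press on the rear end, and the panel has moved forward and squared up. I'll push to about 9 mm short, then back off and measure.

send_rows(increments=[[[1.4, -8.2, 0, 0, 55], [1.4, -8.2, 0, 0, 55], [1.4, -8.2, 0, 0, 55], [1.4, -8.2, 0, 0, 55], [1.4, -8.2, 0, 0, 55], [1.4, -8.2, 0, 0, 55], [0, 0, 0, 0, 55], [0, 0, 0, 0, 55]]])

```text
t: 7.65
eef_pos: [0.5273, 0.0112, 0.0462]
tool_rot: [-2.024, -2.402, -0.0]
contact_force: [-0.1, 0.1, -0.6]
width: 0.649
```

send_rows(increments=[[[-2, 12, 0, 0, 55], [0, 0, 40, 0, 55], [0, 0, 50, 0, 55], [4, -25, 50, 0, 55], [7, -40, 50, 0, 55], [0, 0, 44, 0, 55], [0, 0, 0, 0, 55], [0, 0, 0, 0, 55]]])

```text
t: 8.45
eef_pos: [0.5346, -0.029, 0.2646]
tool_rot: [2.021, 2.402, 0.002]
contact_force: [-0.4, -0.3, -1.1]
width: 0.643
```

```bash
python3 - <<'E'
from h import *
import pickle
o=get_obs();print(o["t"],o["eef_pos"],o["contact_force"])
C=calibration("wrist");p,d=read_camera("wrist");cv2.imwrite("pics/w3.png",p);pickle.dump((C,d),open("pics/w3.pkl","wb"))
E
```

```text
8.45 [ 0.53459595 -0.02900912  0.26464678] [-0.42458444 -0.27154843 -1.08173288]
```

View pics/w3.png

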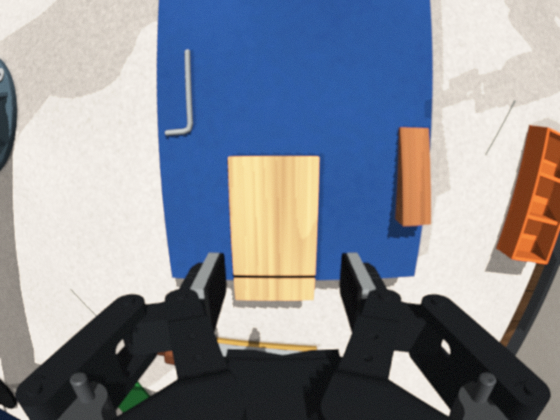

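The panel is now square, with its cut line at v≈276 (u 233–316). The board edge shows on either side at v≈277.

```bash
cat > m.py <<'E'
from h import *
import pickle,sys
def measure(p,C,us,lu,rows,lrows):
    h,s,v=cv2.split(cv2.cvtColor(p,cv2.COLOR_BGR2HSV));h=h.astype(int)
    blue=(h>105)&(h<125)&(s>150)&(v>50)
    E=[]
    for u in us:
        r=np.nonzero(blue[rows[0]:rows[1],u])[0]
        if len(r):E.append((u,rows[0]+r[-1]+.5))
    L=[]
    for u in lu:
        w=np.clip(120-v[lrows[0]:lrows[1],u].astype(float),0,None)
        if w.sum()>0:L.append((u,(w*np.arange(*lrows)).sum()/w.sum()))
    print(E[::4],L[::6])
    f=lambda P,z:cv2.fitLine((toplane("wrist",P,z,C)[:,:2]*1000).astype(np.float32),cv2.DIST_HUBER,0,.1,.01).ravel()
    a,b=f(E,.04),f(L,.048)
    by=a[:2]*np.sign(a[0]);bx=np.array([by[1],-by[0]])
    lm=toplane("wrist",[L[0],L[-1]],.048,C)[:,:2].mean(0)*1000
    print("line x in edge frame",(lm-a[2:])@bx,"angle deg",np.degrees(np.arcsin((a[0]*b[1]-a[1]*b[0])*np.sign(a[0]*b[0]))),"bx",bx,"line mid",lm)
    E=toplane("wrist",E,.04,C)[:,:2]*1000
    print("ends y", (lm-E)@by)
E
python3 - <<'E'
from m import *
C,_=pickle.load(open("pics/w3.pkl","rb"));p=cv2.imread("pics/w3.png")
us=[*range(176,188,2),*range(325,338,2),*range(392,412,2)]
measure(p,C,us,range(238,312,2),(255,295),(268,284))
E
```

```text
[(176, np.float64(276.5)), (184, np.float64(277.5)), (329, np.float64(278.5)), (337, np.float64(278.5)), (398, np.float64(275.5)), (406, np.float64(275.5))] [(238, np.float64(276.0)), (250, np.float64(276.0)), (262, np.float64(276.13157894736844)), (274, np.float64(276.3333333333333)), (286, np.float64(276.1666666666667)), (298, np.float64(276.2083333333333)), (310, np.float64(276.0))]
line x in edge frame -8.01897571069442 angle deg 0.0465375 bx [ 0.16915268 -0.98558986] line mid [ 544.11114241 -144.53690845]
ends y [ 127.16764094  124.3800541   121.60473654  119.0331963   116.27710643
  113.16773623  -63.82202993  -66.36727901  -68.91734278  -71.47244569
  -74.03281386  -76.59867523  -79.17025958 -152.65732989 -155.49037678
 -158.33713326 -160.97077042 -163.84119214 -166.72629416 -169.62642649
 -172.54194518 -175.223735   -178.16614456]
```

send_rows(increments=[[[-5, 26, 0, 0, 55], [-4, 26, -20, 0, 55], [0, 0, -40, 0, 55], [0, 0, -40, 0, 55], [0, 0, -40, 0, 55], [0, 0, -30, 0, 55], [0, 0, 0, 0, 55], [0, 0, 0, 0, 55]]])

```text
t: 9.3
eef_pos: [0.5239, 0.0229, 0.0925]
tool_rot: [-2.021, -2.401, 0.003]
contact_force: [0.1, 0.1, 0.6]
width: 0.641
```

send_rows(increments=[[[0, 0, 0, 0, 55], [0, 0, 0, 0, 55]]])

```text
t: 9.5
eef_pos: [0.5266, 0.0221, 0.0955]
tool_rot: [2.021, 2.401, 0.003]
contact_force: [-1.1, 1.6, -0.8]
width: 0.644
```

send_rows(increments=[[[0, 0, -20, 0, 55], [0, 0, -15, 0, 55], [0, 0, -8, 0, 55], [0, 0, -4, 0, 55], [0, 0, 0, 0, 55], [0, 0, 0, 0, 55], [0, 0, 0, 0, 55]]])

```text
t: 10.2
eef_pos: [0.5259, 0.0221, 0.0474]
tool_rot: [2.023, 2.402, 0.001]
contact_force: [-0.2, 0.6, 0.1]
width: 0.644
```

send_rows(increments=[[[0, 0, -1, 0, 55], [0.8, -5, 0, 0, 55], [0.8, -5, 0, 0, 55], [0.6, -4, 0, 0, 55], [0.3, -2, 0, 0, 55], [0.3, -2, 0, 0, 55], [0, 0, 0, 0, 55], [0, 0, 0, 0, 55]]])

```text
t: 11.0
eef_pos: [0.528, 0.0041, 0.0456]
tool_rot: [-2.024, -2.403, 0.0]
contact_force: [-0.3, 0.3, 0.7]
width: 0.643
```

Pushed 7.1 mm of the 8. Backing off to measure, this time with a longer settle.

send_rows(increments=[[[-2, 12, 0, 0, 55], [0, 0, 40, 0, 55], [0, 0, 50, 0, 55], [4, -20, 50, 0, 55], [5, -40, 40, 0, 55], [0, 0, 30, 0, 55], [0, 0, 0, 0, 55], [0, 0, 0, 0, 55]]])

```text
t: 11.8
eef_pos: [0.5342, -0.0369, 0.2475]
tool_rot: [2.023, 2.403, 0.001]
contact_force: [-0.1, 0.7, -0.3]
width: 0.646
```

send_rows(increments=[[[0, 0, 0, 0, 55], [0, 0, 0, 0, 55], [0, 0, 0, 0, 55], [0, 0, 0, 0, 55]]])

```text
t: 12.2
eef_pos: [0.5338, -0.0372, 0.2463]
tool_rot: [-2.022, -2.402, 0.001]
contact_force: [-0.9, -0.0, 0.7]
width: 0.643
```

```bash
python3 - <<'E'
from m import *
o=get_obs();print(o["t"],o["eef_pos"],o["qvel"].round(3))
C=calibration("wrist");p,d=read_camera("wrist");cv2.imwrite("pics/w4.png",p);pickle.dump((C,d),open("pics/w4.pkl","wb"))
p,d=read_camera("scene");cv2.imwrite("pics/s4.png",p)
E
```

```text
12.2 [ 0.53380525 -0.03723986  0.24632961] [-0.    -0.005 -0.006  0.     0.002  0.001]
```

View pics/w4.png

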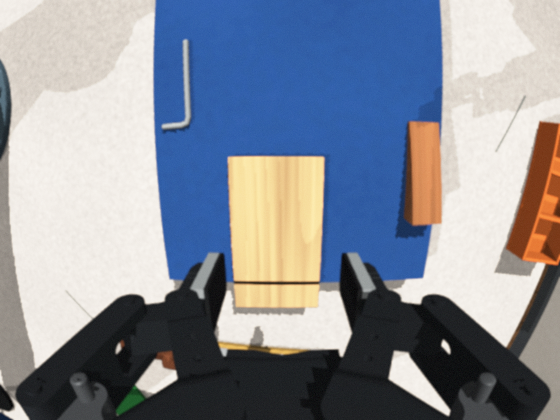

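The line is at v≈283 and the board edge at v≈280, so they nearly coincide once height is allowed for.

```bash
python3 - <<'E'
from m import *
C,_=pickle.load(open("pics/w4.pkl","rb"));p=cv2.imread("pics/w4.png")
us=[*range(172,186,2),*range(325,340,2),*range(400,422,2)]
measure(p,C,us,range(238,316,2),(255,300),(276,290))
# length check of the panel: rear and leading edge, on the axis
q=toplane("wrist",[[276,156],[276,283.3],[277,308]],.048,C)[:,:2]*1000
print(np.linalg.norm(np.diff(q,axis=0),axis=1))
E
```

```text
[(172, np.float64(277.5)), (180, np.float64(278.5)), (327, np.float64(280.5)), (335, np.float64(280.5)), (402, np.float64(278.5)), (410, np.float64(277.5)), (418, np.float64(276.5))] [(238, np.float64(282.0)), (250, np.float64(282.22857142857146)), (262, np.float64(282.5204081632653)), (274, np.float64(282.6179775280899)), (286, np.float64(282.625)), (298, np.float64(282.6276595744681)), (310, np.float64(282.55405405405406))]
line x in edge frame -2.3713326826435606 angle deg -0.19780608 bx [ 0.16876532 -0.98565626] line mid [ 544.9560845 -150.6776814]
ends y [ 128.62545988  126.14576803  123.47392298  120.81426723  118.16650093
  115.5303288   113.08570844  -58.36112944  -60.77961081  -63.20255553
  -65.63017679  -68.06268935  -70.50030965  -72.94325582  -75.39174783
 -153.53626179 -156.27763316 -158.80201206 -161.56740422 -164.34761357
 -167.14298849 -169.95388364 -172.78066008 -175.62368555 -178.22035791
 -181.09198966]
[146.60416779  34.75209887]
```

The line is about 2 mm short, which is inside tolerance. There is plenty of time, so I'll nudge it about 2 mm further.

send_rows(increments=[[[-4, 30, 0, 0, 55], [-5, 29, -20, 0, 55], [0, 0, -40, 0, 55], [0, 0, -40, 0, 55], [0, 0, -40, 0, 55], [0, 0, -20, 0, 55], [0, 0, 0, 0, 55], [0, 0, 0, 0, 55]]])

```text
t: 13.1
eef_pos: [0.5254, 0.0214, 0.0875]
tool_rot: [-2.024, -2.403, 0.0]
contact_force: [-0.2, 0.2, 0.6]
width: 0.642
```

send_rows(increments=[[[0, 0, -15, 0, 55], [0, 0, -10, 0, 55], [0, 0, -5, 0, 55], [0, 0, 0, 0, 55], [0, 0, 0, 0, 55], [0, 0, 0, 0, 55], [0, 0, 0, 0, 55]]])

```text
t: 13.8
eef_pos: [0.5255, 0.0214, 0.0577]
tool_rot: [2.023, 2.403, 0.001]
contact_force: [-0.8, -0.5, -0.3]
width: 0.647
```

send_rows(increments=[[[0, 0, -6, 0, 55], [0, 0, -4, 0, 55], [0, 0, -2, 0, 55], [0, 0, 0, 0, 55], [1, -6, 0, 0, 55], [1, -6, 0, 0, 55], [0, 0, 0, 0, 55], [0, 0, 0, 0, 55]]])

```text
t: 14.6
eef_pos: [0.5273, 0.009, 0.0453]
tool_rot: [2.024, 2.402, 0.0]
contact_force: [0.5, -0.3, 1.3]
width: 0.642
```

send_rows(increments=[[[0, 0, 0.7, 0, 55], [0.4, -2.5, 0, 0, 55], [0.4, -2.3, 0, 0, 55], [0.3, -2, 0, 0, 55], [0, 0, 0, 0, 55], [0, 0, 0, 0, 55]]])

```text
t: 15.2
eef_pos: [0.5282, 0.0025, 0.0458]
tool_rot: [-2.024, -2.403, 0.0]
contact_force: [-0.0, -0.0, 0.2]
width: 0.644
```

send_rows(increments=[[[-2, 12, 0, 0, 55], [0, 0, 40, 0, 55], [0, 0, 50, 0, 55], [4, -20, 50, 0, 55], [5, -40, 40, 0, 55], [0, 0, 30, 0, 55], [0, 0, 0, 0, 55], [0, 0, 0, 0, 55]]])

```text
t: 16.0
eef_pos: [0.5344, -0.0385, 0.2477]
tool_rot: [2.023, 2.403, 0.001]
contact_force: [-0.2, 0.3, -0.6]
width: 0.644
```

send_rows(increments=[[[0, 0, 0, 0, 55], [0, 0, 0, 0, 55], [0, 0, 0, 0, 55], [0, 0, 0, 0, 55]]])

```text
t: 16.4
eef_pos: [0.534, -0.0388, 0.2465]
tool_rot: [-2.022, -2.402, 0.001]
contact_force: [-0.2, -1.2, 0.9]
width: 0.641
```

```bash
python3 - <<'E'
from m import *
o=get_obs();print(o["t"],o["eef_pos"],o["contact_force"])
C=calibration("wrist");p,d=read_camera("wrist");cv2.imwrite("pics/w5.png",p)
us=[*range(172,186,2),*range(325,340,2),*range(400,422,2)]
measure(p,C,us,range(238,316,2),(255,300),(276,292))
p,d=read_camera("scene");cv2.imwrite("pics/s5.png",cv2.resize(p[180:290,200:380],None,fx=4,fy=4,interpolation=2))
E
```

```text
16.4 [ 0.53400275 -0.03877866  0.24653957] [-0.19940042 -1.15374186  0.92645654]
[(172, np.float64(276.5)), (180, np.float64(277.5)), (327, np.float64(279.5)), (335, np.float64(279.5)), (402, np.float64(277.5)), (410, np.float64(276.5)), (418, np.float64(275.5))] [(238, np.float64(282.0169491525424)), (250, np.float64(282.15384615384613)), (262, np.float64(282.4125)), (274, np.float64(282.5074626865672)), (286, np.float64(282.52054794520546)), (298, np.float64(282.48192771084337)), (310, np.float64(282.28169014084506))]
line x in edge frame -1.117440029564907 angle deg -0.009778269 bx [ 0.16937254 -0.9855521 ] line mid [ 545.13114393 -152.11409981]
ends y [ 128.49255177  126.01488107  123.34564479  120.68856737  118.04334983
  115.40969775  112.78732109  -58.3323527   -60.74872786  -63.16955375
  -65.59504301  -68.02540984  -70.4608701   -72.90164136  -75.347943
 -153.41977791 -156.15818542 -158.68212778 -161.44451257 -164.2216727
 -167.01395546 -169.82171433 -172.39495115 -175.22988013 -178.08132943
 -180.94967794]
```

View pics/s5.png

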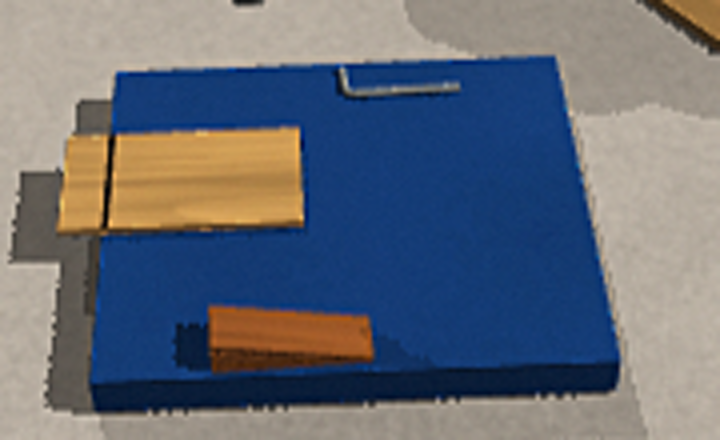

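The scene picture shows the line (≈(108,180)) on the board edge, the short end overhanging, the panel flat, and the wedge and wrench where they were. The last measurement puts the line about 1 mm short and parallel, with the hand 200 mm above the board. Handing in.

```bash
python3 -c "
from rig import *
print(hand_in())"
```

```text
the job is handed in; nothing more can be done
None
```

I pushed the panel along the board with both fingertips on its rear end, which squared it up, until the cut line lay over the sawing edge. It took three pushes, backing off to measure after the first two and again at the end. I then handed the job in at about 16.5 s, and no verdict was reported.

- **Line position:** the last wrist-camera measurement put the line about 1.1 mm short of the edge (tolerance ±5 mm). The estimates disagreed by up to about 1.5 mm.
- **Squareness:** the line was parallel to the edge to within about 0.2°.
- **Position along the edge:** the line's middle is roughly 25 mm from the middle of the edge (limit 110 mm).
- **Flatness and other objects:** in the final picture the panel looks flat with its short end overhanging, and the wedge and wrench look unmoved. The torch, peg bowl and saw were not near the path, and I did not measure them at the end.
- **Hand:** it finished about 200 mm above the board, touching nothing. The one deliberate touch was a light one of about 4 N on the board to find its height.

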